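# Try a bayonet lamp in the turntable lamp tester

## Task

Try the loose bayonet lamp in the lamp tester: turn the tester's turntable clockwise by its post until it clicks into the detent with the socket beside the contact block. Then put the lamp into the socket with its two lugs through the slots, push it fully down against the spring, twist it clockwise a quarter turn to the stop, and finish while still gripping it and holding it pressed down and turned, because the springs would push it back. Do not disturb the other things on the bench.

Things in the scene. Friction and masses are not known exactly. Their poses are not given: they have to be found in the camera images.
- tester: Fixed foot of the lamp tester: grey disc 256 mm across, 20 mm high. Origin on the bench under the turntable's axis, z up. +x points to the contact block: black, 64 mm wide, 52 mm high, on the foot's edge 134 to 158 mm from the axis, with two copper contacts on top.
- turntable (a joint): Angle (rad, growing clockwise from above) of the aluminium turntable, 230 mm across, top 40 mm above the bench, axis upright through the tester's origin. Sprung detent at 2.00 (socket on the tester's +x axis, at the contact block), hard stop at 2.015. Friction 0.12 N m, about 0.5 N m over the bump just before the detent; it stays where it is left.
- post_top (a point): Centre of the top of the round black upright post, fixed to the turntable, by which it is turned: 20 mm diameter, 65 mm tall, top 105 mm above the bench, 90 mm from the axis, diametrically opposite the socket; a 30 mm wide collar 6 mm high at its foot.
- socket (a point): Centre of the socket's mouth, on top of its steel lip, 90 mm above the bench, 65 mm from the turntable's axis; x outward from that axis, z up. Black shell 74 mm across; lip 6 mm thick, bore 41 mm, two slots 14 mm wide along +x and -x. The lamp's foot meets the sprung core 19 mm below this point, lug tops still 3 mm within the lip; pushed deeper, the lamp can turn, lugs under the lip.
- socket_push (a joint): How far the socket's sprung core is pushed down, m: 0 at rest, hard stop at 0.012 (lamp foot 31 mm below the mouth). Takes about 2 N at first, 8 N at the stop; springs up when let go.
- socket_twist (a joint): How far the lamp's lugs have turned the socket's core, rad, growing clockwise from above: 0 at rest, hard stop at 1.45, where the lamp is about 1.55 from the slots (the lugs have up to 0.1 play each way in the core). A spring turns it back with up to 0.12 N m.
- lamp: Loose bayonet lamp, 160 g, 92 mm tall, upright on its foot. Origin centre of underside, z up. Barrel 36 mm diameter with tapered foot, heights 0 to 36 mm; two lugs 9 mm wide, along +x and -x to 27 mm from the axis, heights 8 to 16; white band and black collar 48 mm across up to 58; on top a flat black wing grip, 46 mm long along x, 16 mm thick along y, heights 58 to 92. Same after a half turn.
- can: Bystander: closed can, 56 mm across, 100 mm high; origin centre of its underside.
- tape: Bystander: roll of grey tape lying flat, 96 mm across, 24 mm high; origin centre of its underside.
- bin: Bystander: empty blue bin 100 x 120 x 60 mm; origin centre of its underside.
- driver: Bystander: screwdriver lying on the bench; origin under its middle, handle to its -x.
Things that resemble listed ones, but are neither listed nor needed, are in the scene too. What is shaped like the lamp but blue or red is not meant.

How it is judged:
On the way, in this order (a step that is already met when the one before it is completed fails the run):
1. the turntable is in its detent, the socket at the contact block, still empty (value of joint turntable above 1.95 rad and horizontal distance between lamp and socket above 0.05 m), for 0.2 s.
2. the lamp stands in the socket and is pushed down against the spring (horizontal distance between lamp and socket below 0.006 m and z of lamp in the frame of socket below -0.0205 m and value of joint socket_push above 0.0015 m), for 0.05 s.
At the end, for the whole second after the job is handed in: The turntable is still in its detent (joint above 1.95), the lamp stands upright (within 0.15 rad) in the socket (axis within 6 mm, foot more than 26 mm below the mouth), pressed at least 8 mm down against the spring, the core turned at least 1.2 rad, and the fingers still hold it there at rest (value of joint turntable above 1.95 rad and value of joint socket_push above 0.008 m and value of joint socket_twist above 1.2 rad and horizontal distance between lamp and socket below 0.006 m and z of lamp in the frame of socket below -0.026 m and angle between lamp's own z axis and vertical below 0.15 rad and contact force between the fingers and lamp above 3 N and linear speed of lamp below 0.02 m/s); the arm keeps its last pose, push and grip.
It fails at once if a bystander is pushed about (more than 30 mm) (distance of any of can, tape, bin, driver from where it was at the start of the episode above 0.03 m).
It also fails if it takes over 61 s, if anything falls off the work surface, if the arm or the gripper's body presses on something with over 40 N, if the wrist force passes 120 N, or if a joint passes its speed limit or range.

## Robot

A 6-joint arm with a two-finger parallel gripper is mounted at the origin on the work surface. World frame = base frame: x ahead of the robot, y to its left, z up, the work surface at z = 0. Lengths are in m, angles in rad, forces in N, time in s.
With the tool pointing down it reaches from about 0.35 to 0.8 m from the base axis. Payload 7.3 kg.
Tool frame: the origin (TCP) lies on the centre line of the jaws, within the pads' length; the fingertips stand 14 mm ahead of it and the grasp point (between the pads) lies 5 mm behind it; x points along the fingers, z is the direction in which the jaws open and shut, and the axes are right-handed (so a half turn about x gives the same grasp; the last joint's range is limited). The gripper opens to 85 mm and grips with 20 to 120 N. Pads are 22 mm wide; open, the fingers measure 114 mm over their backs; the gripper's body (76 mm by 85 mm) begins 54 mm behind the grasp point. The pads swing forward as they close: fully open they stand 13 mm farther back than shut.
Start: joints at [-1.267, 0.342, 1.524, -0, 1.275, -0.146], TCP at [0.228, -0.473, 0.245] pointing down, gripper open.
Joint ranges: [-2.53, 2.53], [-0.77, 2.02], [0.04, 2.7], [-1, 4.14], [0.28, 2.66], [-3.11, 3.11]. Speed limits (rad/s): [2.57, 2.57, 3.14, 3.14, 3.14, 3.14].

## Interface

Orientations are given as a unit quaternion [x, y, z, w].
In Python, from plant import r gives the robot as it stands.
- The arm moves only by the tool play_rows, never from a script. Its argument "steps" is a list of rows, each a list of 2 entries, a list of its own where there are three numbers: the shift along the world's x, y, z in cm, then the turn about the world's z in degrees. A call has 1 to 12 rows; each row shifts and turns the commanded pose from where the row before left it; what a row does not reach is not made up. A row lasts 1/8 s, in which the tool goes at most 62.5 mm and 10.7 degrees, less where a joint would pass 70% of its speed; a pose out of reach is approached as far as the arm can. A call with a gripper value outside its range is refused whole. "fingers" is the closure, from -1 (fully open) to 1 (shut), set as the call begins (left out, the last holds). The fingers move at their own pace and stop on an object; "grip_force" is the grip in N (left out, the last holds). Time passes only in rows, so rows that do not move let the fingers close. It gives the time, the measured TCP pose, the force and the opening at its end, in the units of the state.
- r.state(): the state, without advancing time (a new reading comes with each control period).
- r.get_image(name): name is "scene" or "top" or "wrist"; returns a dict with "color" (384x512x3 uint8, red, green, blue), "fx", "fy", "cx", "cy" (pixels), "rvec" (rotation vector, rad) and "tvec" (3), from world to camera coordinates, as OpenCV has them. Camera axes: x right, y down, z forward; pixel columns grow to the right and rows downward; lengths in m; the calibration is good to about 2 mm. The wrist camera is an equidistant fisheye: a pixel r from the principal point sees the ray r / f radians off the axis. A picture is of the moment at which its call begins. There is no depth.
- r.hand_in(): hands the job in, once; it reports no verdict.
The state is a dict: "clock": time; "q": joint angles; "qvel": joint speeds; "effort": joint torques, N m; "tcp_pos": TCP position; "tool_rot": TCP orientation; "ft_force": force on the tool from outside, world axes, zero at the start; "moment": the same for the moment, N m; "gripper_width": opening from 0.0 (shut) to 1.0 (fully open).
Only numpy, scipy, OpenCV 4.12 (cv2) and the standard library are available. Lean on these libraries where they do the work, as an engineer would, in place of code of your own. Each camera call takes 0.05 s, during which the arm holds its last target.

## Working session

There is one attempt and no reset: what is moved stays moved. The work goes in short steps, Python scripts to look and compute and a tool call to move; the robot and the scene stay as the last step left them, time stands still between calls to the robot, and variables do not carry over. Pictures are saved under pics/ and viewed, and the job is handed in when it is done.

Besides the shell and the picture viewer there is one more tool, called by a JSON object that holds its "name" and its "arguments", one argument or row to a line. play_rows: Moves the arm, as the interface text tells. Its arguments: {"type":"object","properties":{"steps":{"type":"array"},"fingers":{"type":"number"},"grip_force":{"type":"number"}},"required":["steps"]}

```bash
ls; mkdir -p pics; cat > h.py <<'E'
import numpy as np,cv2
from plant import r
def snap(name,fn):
    d=r.get_image(name); cv2.imwrite('pics/'+fn+'.png',d['color'][:,:,::-1])
    np.savez('pics/'+fn+'.npz',**{k:np.array(v) for k,v in d.items()}); return d
def load(fn): return np.load('pics/'+fn+'.npz')
def ray(d,u,v,fish=False):
    R=cv2.Rodrigues(np.array(d['rvec'],float))[0]; t=np.array(d['tvec'],float).ravel()
    x=(u-d['cx'])/d['fx']; y=(v-d['cy'])/d['fy']
    if fish:
        th=np.hypot(x,y); s=np.sin(th)/th if th>1e-9 else 1; c=np.array([x*s,y*s,np.cos(th)])
    else: c=np.array([x,y,1.])
    return -R.T@t, R.T@c
def at_z(d,u,v,z,fish=False):
    o,w=ray(d,u,v,fish); return o+w*(z-o[2])/w[2]
def proj(d,p,fish=False):
    R=cv2.Rodrigues(np.array(d['rvec'],float))[0]; t=np.array(d['tvec'],float).ravel()
    c=R@np.array(p,float)+t
    if fish:
        th=np.arctan2(np.hypot(c[0],c[1]),c[2]); n=np.hypot(c[0],c[1])+1e-12
        return np.array([d['cx']+d['fx']*th*c[0]/n,d['cy']+d['fy']*th*c[1]/n])
    return np.array([d['cx']+d['fx']*c[0]/c[2],d['cy']+d['fy']*c[1]/c[2]])
def crop(fn,x0,y0,x1,y1,k,out):
    im=cv2.imread('pics/'+fn+'.png')[y0:y1,x0:x1]
    cv2.imwrite('pics/'+out+'.png',cv2.resize(im,None,fx=k,fy=k,interpolation=cv2.INTER_CUBIC))
E
python3 - <<'E'
from h import *
for n in('scene','top','wrist'):
    d=snap(n,n+'0'); print(n,d['fx'],d['cx'],d['cy'],ray(d,256,192)[0],ray(d,256,192)[1])
print(r.state())
E
```

```text
pics
scene 347.094723128856 252.61184458892518 189.63163849071293 [ 1.20394202 -0.21500786  0.80480535] [-0.65643431  0.24556343 -0.71339641]
top 384.76644756059426 255.93546784943868 197.6557279124644 [0.43244447 0.03205403 1.12398238] [ 0.13130582 -0.01685356 -0.99130764]
wrist 297.3186396354542 256.3645689134152 188.4577496566713 [ 0.30303458 -0.43586162  0.37437607] [-0.30272409 -0.14517553 -0.94203271]
{'clock': 0.15, 'q': array([-1.26697559e+00,  3.42551064e-01,  1.52476375e+00,  2.37165172e-05,
        1.27540793e+00, -1.45979834e-01]), 'qvel': array([ 2.88024548e-05, -2.38799523e-03, -1.32593399e-03, -1.73883198e-03,
       -1.04489357e-03, -6.04844611e-04]), 'effort': array([ 2.33020073e-03, -4.33903456e+01, -2.46148163e+01, -1.32845485e-04,
        5.68251518e-03,  2.44788936e-05]), 'tcp_pos': array([ 0.22821656, -0.472502  ,  0.24480345]), 'tool_rot': array([ 0.37617108,  0.59921007, -0.37564014,  0.59861265]), 'ft_force': array([-0.71003738,  0.71667219,  0.44743692]), 'moment': array([-0.01545039,  0.00708532,  0.02304519]), 'gripper_width': 1.0005672817625304}
```

View pics/top0.png

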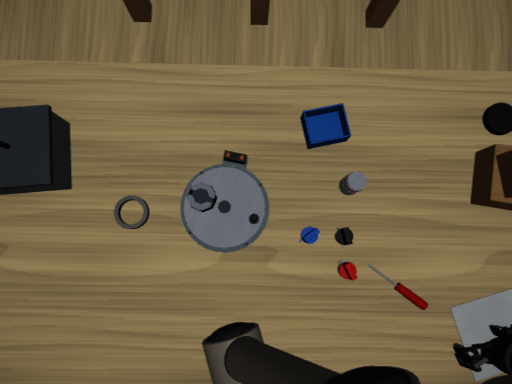

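View pics/scene0.png

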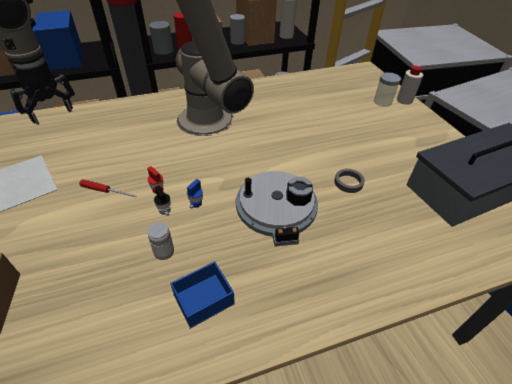

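View pics/wrist0.png

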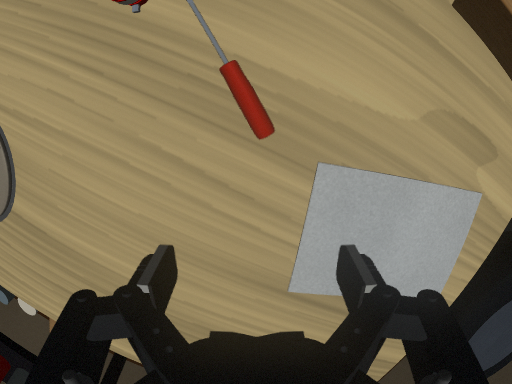

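```bash
python3 - <<'E'
from h import *
crop('top0',170,140,285,260,6,'c1'); crop('top0',290,155,380,290,5,'c2'); crop('scene0',130,150,330,260,4,'c3')
E
```

```text
(no output)
```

View pics/c1.png

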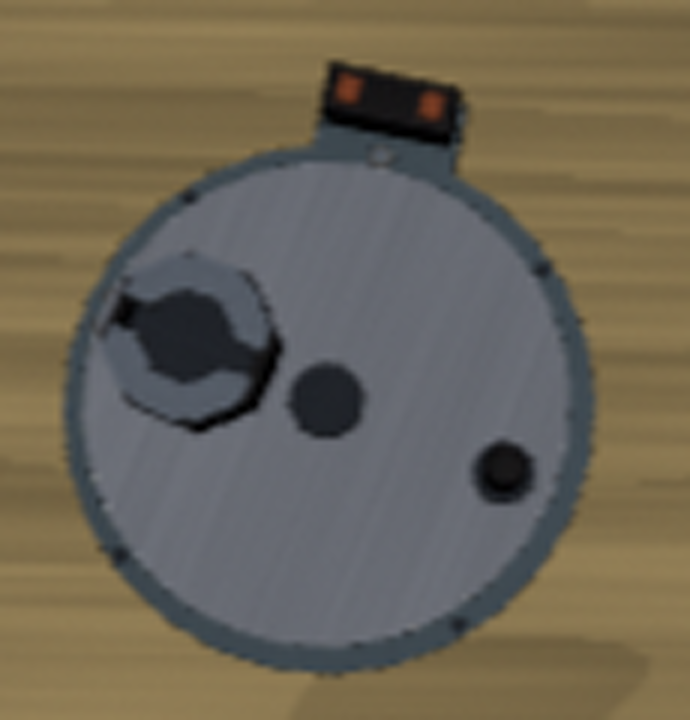

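View pics/c2.png

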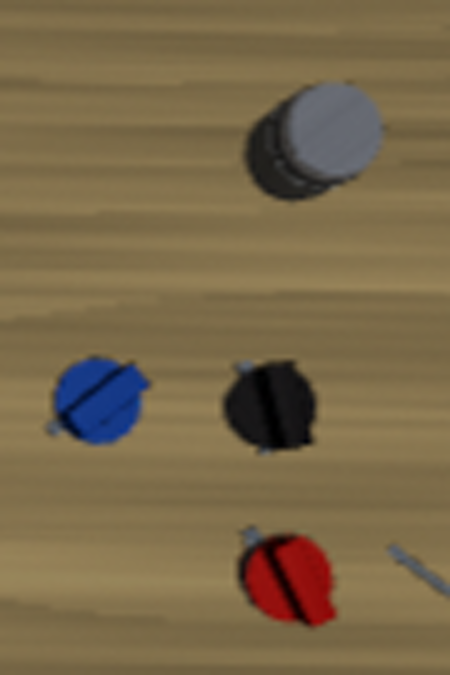

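View pics/c3.png

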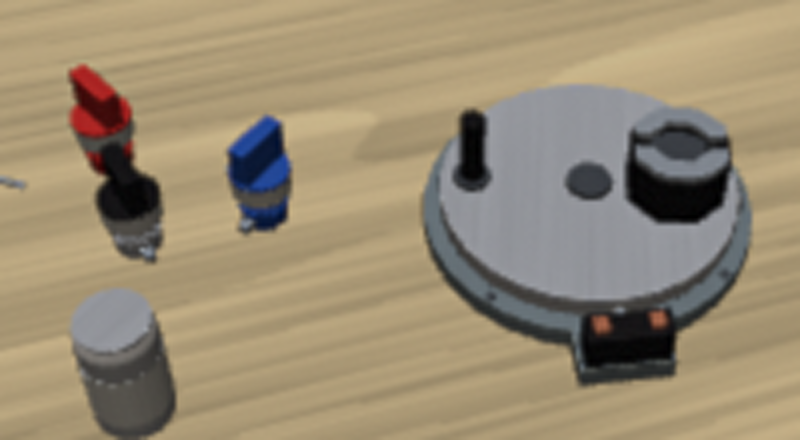

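```bash
python3 - <<'E'
from h import *
d=load('top0'); 
def c(X,Y,x0,y0,k): return x0+(X+.5)/k-.5, y0+(Y+.5)/k-.5
P=lambda X,Y,z:at_z(d,*c(X,Y,170,140,6),z)
ax=P(326,400,.042); print('axis',ax)
print('axis2',[P(80,402,.04),P(570,402,.04),P(325,158,.04),P(325,645,.04)])
k1,k2=P(348,88,.052),P(432,104,.052); m=(k1+k2)/2; print('contacts',k1,k2,m, np.hypot(*(m-ax)[:2]))
a=np.arctan2(*(m-ax)[1::-1]); n=np.arctan2(-(k1-k2)[0]*-1*-1,(k1-k2)[1]); print('tester yaw',a,n)
s=P(187,335,.09); print('sock',s,np.hypot(*(s-ax)[:2]),np.arctan2(*(s-ax)[1::-1]))
p=P(505,470,.105); print('post',p,np.hypot(*(p-ax)[:2]),np.arctan2(*(ax-p)[1::-1]))
Q=lambda X,Y,z:at_z(d,*c(X,Y,290,155,5),z)
# lamp collar circle top z=.058 
print('lamp collar',Q(269,405,.058)); 
g=[Q(252,370,.092),Q(272,370,.092)]; 
print('grip ends', Q(279,366,.092),Q(299,443,.092))
print('lugs',Q(242,369,.012),Q(264,450,.012))
S=load('scene0')
for z in(.058,.092):print(proj(S,[*Q(269,405,.058)[:2],z]))
print(proj(S,[*ax[:2],.04]),proj(S,p),proj(S,s))
print('blue',Q(97,400,.058),'red',Q(287,578,.058),'can',Q(332,132,.1))
E
```

```text
axis [0.5337598  0.10357895 0.042     ]
axis2 [array([0.53120345, 0.21910733, 0.04      ]), array([ 0.53479239, -0.01124663,  0.04      ]), array([0.64976   , 0.10691018, 0.04      ]), array([0.41953666, 0.10148585, 0.04      ])]
contacts [0.6812139  0.09600789 0.052     ] [0.67421301 0.05614534 0.052     ] [0.67771346 0.07607661 0.052     ] 0.1465572770077845
tester yaw -0.18877509827343622 -0.17385276530610175
sock [0.55766513 0.16356974 0.09      ] 0.06457832095531328 1.1915981013411372
post [0.49804912 0.01973675 0.105     ] 0.09113048769490587 1.1681405259684496
lamp collar [ 0.4558005  -0.22983734  0.058     ]
grip ends [ 0.47600665 -0.22714966  0.092     ] [ 0.43503541 -0.23735128  0.092     ]
lugs [ 0.4773372  -0.22570397  0.012     ] [ 0.43094946 -0.23791561  0.012     ]
[162.0436236  197.86502058]
[160.073526  189.7294698]
[276.64782439 195.55029771] [247.15308348 178.11542284] [299.6385849  184.94650108]
blue [ 0.45719994 -0.13431296  0.058     ] red [ 0.36149989 -0.23854467  0.058     ] can [ 0.6025196  -0.25565095  0.1       ]
```

The lamp meant is the black one at top-view pixel (345,236). The blue one at (310,235) and the red one at (347,270) are ruled out by colour. The crops confirm it has a black wing and a steel barrel. The turntable needs about 78° clockwise. I'm moving over the post first.

{"name": "play_rows", "arguments": {
  "steps": [
    [[1.2, 2.1, 0], 10],
    [[1.2, 2.1, 0], 10],
    [[1.2, 2.1, 0], 10],
    [[1.2, 2.1, 0], 10],
    [[1.2, 2.1, 0], 10],
    [[1.2, 2.1, 0], 10],
    [[1.2, 2.1, 0], 10],
    [[1.2, 2.1, 0], 10],
    [[1.2, 2.1, 0], 10],
    [[1.2, 2.1, 0], 10],
    [[1.2, 2.1, 0], 10],
    [[1.2, 2.1, 0], 10]
  ],
  "fingers": -1,
  "grip_force": 30
}}

```text
clock: 1.65
tcp_pos: [0.3725, -0.22, 0.2452]
tool_rot: [-0.332, 0.624, 0.333, 0.624]
ft_force: [0.2, 0.0, 0.2]
gripper_width: 1.002
```

{"name": "play_rows", "arguments": {
  "steps": [
    [[1.2, 2.2, -1], 10],
    [[1.2, 2.2, -1], 10],
    [[1.2, 2.2, -1], 10],
    [[1.2, 2.2, -1], 10],
    [[1.2, 2.2, -1], 10],
    [[1.2, 2.2, -1], 10],
    [[1.2, 2.2, 0], 10],
    [[1.2, 2.2, 0], 10],
    [[1.2, 2.2, 0], 10],
    [[1.2, 2.2, 0], 10],
    [[0.8, 2.2, 0], 2],
    [[0, 0, 0], 0]
  ]
}}

```text
clock: 3.15
tcp_pos: [0.5004, 0.0223, 0.185]
tool_rot: [-0.694, 0.136, 0.694, 0.136]
ft_force: [-0.0, -0.8, -0.2]
gripper_width: 1.003
```

```bash
cat >> h.py <<'E'
def st():
    from scipy.spatial.transform import Rotation as Ro
    s=r.state(); M=Ro.from_quat(s['tool_rot']).as_matrix()
    print('t',round(s['clock'],2),'tcp',s['tcp_pos'].round(4),'yaw',np.degrees(np.arctan2(M[1,2],M[0,2])).round(2),'xdir',M[:,0].round(3),'F',s['ft_force'].round(1),'M',s['moment'].round(2),'w',round(s['gripper_width'],3),'q',np.array(s['q']).round(2)); return s
E
python3 - <<'E'
from h import *
st(); snap('wrist','w1'); snap('top','t1')
E
```

```text
t 3.15 tcp [0.5004 0.0223 0.185 ] yaw 157.89 xdir [-0.001  0.    -1.   ] F [-0.  -0.8 -0.2] M [-0.    0.04 -0.  ] w 1.003 q [-0.11  0.36  1.68  0.    1.1  -2.86]
```

View pics/w1.png

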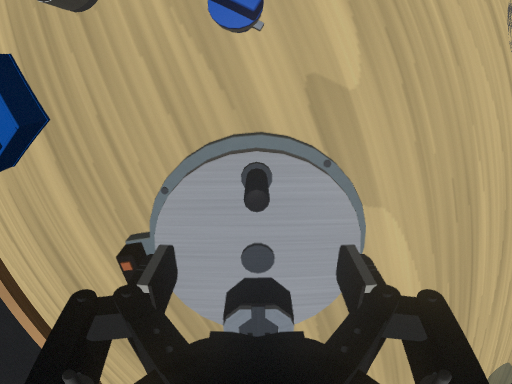

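```bash
python3 - <<'E'
from h import *
d=load('w1'); print('post top',at_z(d,257,201,.105,True),'axis',at_z(d,258,258,.042,True))
E
```

```text
post top [0.49859725 0.02091783 0.105     ] axis [0.53164807 0.10561231 0.042     ]
```

{"name": "play_rows", "arguments": {
  "steps": [
    [[0, -0.1, -2], 0],
    [[0, 0, -2], 0],
    [[0, 0, -2], 0],
    [[0, 0, -2], 0],
    [[0, 0, -1.5], 0],
    [[0, 0, 0], 0]
  ]
}}

```text
clock: 4.0
tcp_pos: [0.4996, 0.0197, 0.0895]
tool_rot: [-0.693, 0.137, 0.695, 0.137]
ft_force: [0.5, -0.7, 0.2]
gripper_width: 0.999
```

{"name": "play_rows", "arguments": {
  "steps": [
    [[0, 0, 0], 0],
    [[0, 0, 0], 0],
    [[0, 0, 0], 0],
    [[0, 0, 0], 0],
    [[0, 0, 0], 0],
    [[0, 0, 0], 0],
    [[0, 0, 0], 0],
    [[0, 0, 0], 0]
  ],
  "fingers": 1,
  "grip_force": 25
}}

```text
clock: 5.0
tcp_pos: [0.5004, 0.0202, 0.0908]
tool_rot: [0.694, -0.136, -0.694, -0.136]
ft_force: [-1.9, 0.1, 5.8]
gripper_width: 0.225
```

```bash
python3 - <<'E'
from h import *
st(); snap('wrist','w2')
C=np.array([.534,.1038]); 
for a in np.linspace(247.5,169,11): print(round(a,1),(C+.09*np.array([np.cos(np.radians(a)),np.sin(np.radians(a))])).round(4))
E
```

```text
t 5.0 tcp [0.5004 0.0202 0.0908] yaw 157.78 xdir [ 0.001 -0.    -1.   ] F [-1.9  0.1  5.8] M [0.08 0.32 0.06] w 0.225 q [-0.11  0.48  1.79  0.    0.87 -2.87]
247.5 [0.4996 0.0207]
239.6 [0.4885 0.0261]
231.8 [0.4783 0.0331]
224.0 [0.4692 0.0413]
216.1 [0.4613 0.0508]
208.2 [0.4547 0.0612]
200.4 [0.4496 0.0724]
192.6 [0.4462 0.0842]
184.7 [0.4443 0.0964]
176.9 [0.4441 0.1087]
169.0 [0.4457 0.121 ]
```

View pics/w2.png

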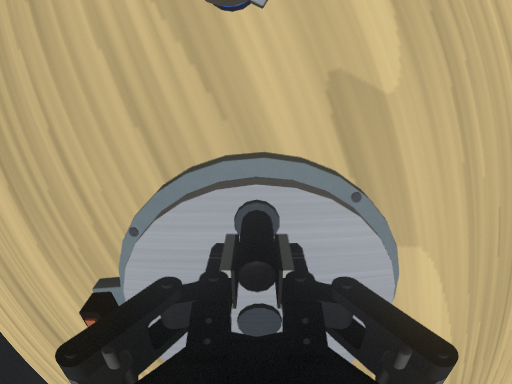

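{"name": "play_rows", "arguments": {
  "steps": [
    [[-1.11, 0.54, 0], -7.85],
    [[-1.02, 0.7, 0], -7.85],
    [[-0.91, 0.82, 0], -7.85],
    [[-0.79, 0.95, 0], -7.85],
    [[-0.66, 1.04, 0], -7.85],
    [[-0.51, 1.12, 0], -7.85],
    [[-0.34, 1.18, 0], -7.85],
    [[-0.19, 1.22, 0], -7.85],
    [[0, 0, 0], 0],
    [[0, 0, 0], 0]
  ]
}}

```text
clock: 6.3
tcp_pos: [0.4431, 0.0959, 0.0907]
tool_rot: [-0.52, 0.479, 0.522, 0.477]
ft_force: [-9.0, -2.8, 13.3]
gripper_width: 0.225
```

```bash
python3 - <<'E'
from h import *
st(); snap('wrist','w3');snap('top','t3')
crop('t3',170,140,285,260,5,'c4')
E
```

```text
t 6.3 tcp [0.4431 0.0959 0.0907] yaw 94.97 xdir [-0.004 -0.    -1.   ] F [-9.  -2.8 13.3] M [-0.32  1.29 -0.28] w 0.225 q [ 0.04  0.42  1.91 -0.    0.81 -1.61]
```

View pics/c4.png

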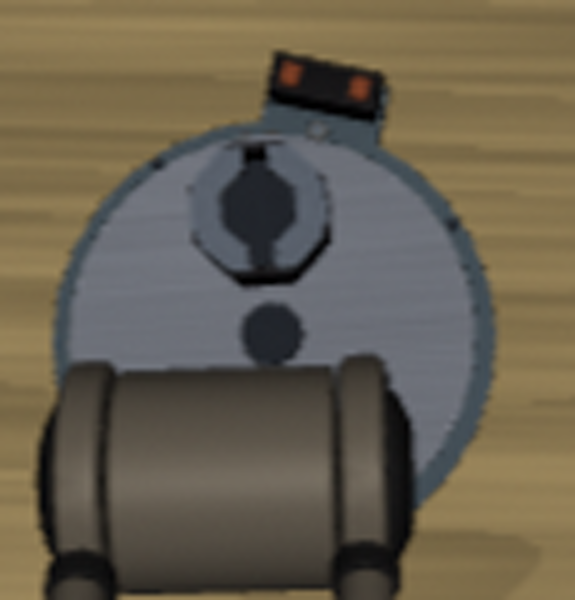

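View pics/w3.png

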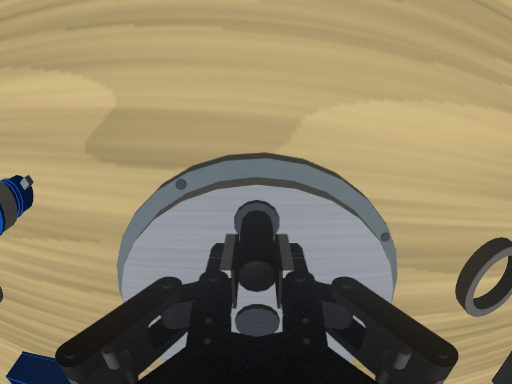

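{"name": "play_rows", "arguments": {
  "steps": [
    [[-0.1, 0.6, 0], -3.8],
    [[-0.1, 0.6, 0], -3.8],
    [[0.05, 0.6, 0], -3.8],
    [[0.1, 0.6, 0], -3.8],
    [[0.02, 0.15, 0], -0.5],
    [[0, 0, 0], 0],
    [[0, 0, 0], 0]
  ]
}}

```text
clock: 7.28
tcp_pos: [0.4442, 0.1213, 0.0907]
tool_rot: [-0.451, 0.545, 0.451, 0.544]
ft_force: [-3.8, -1.2, 7.4]
gripper_width: 0.221
```

```bash
python3 - <<'E'
from h import *
st(); snap('wrist','w4');snap('top','t4')
crop('t4',170,140,285,260,6,'c5')
E
```

```text
t 7.28 tcp [0.4442 0.1213 0.0907] yaw 79.25 xdir [-0.001 -0.    -1.   ] F [-3.8 -1.2  7.4] M [-0.29  0.59 -0.12] w 0.221 q [ 0.1   0.43  1.9  -0.    0.82 -1.28]
```

View pics/c5.png

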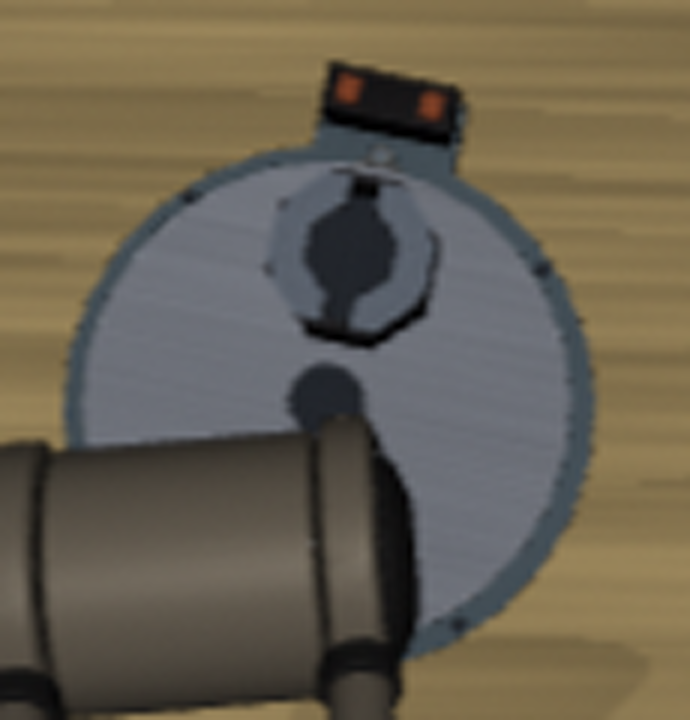

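{"name": "play_rows", "arguments": {
  "steps": [
    [[0, 0.15, 0], 0],
    [[0.05, 0.15, 0], 0],
    [[0, 0, 0], 0],
    [[0, 0, 0], 0]
  ]
}}

```text
clock: 7.88
tcp_pos: [0.4443, 0.1223, 0.0906]
tool_rot: [-0.452, 0.546, 0.451, 0.543]
ft_force: [-4.4, -13.9, 10.8]
gripper_width: 0.224
```

```bash
python3 - <<'E'
from h import *
st()
E
```

```text
t 7.88 tcp [0.4443 0.1223 0.0906] yaw 79.3 xdir [-0.002 -0.003 -1.   ] F [ -4.4 -13.9  10.8] M [-2.12  0.78 -0.09] w 0.224 q [ 0.1   0.43  1.9  -0.    0.82 -1.28]
```

{"name": "play_rows", "arguments": {
  "steps": [
    [[0, -0.2, 0], 0],
    [[0, 0, 0], 0]
  ]
}}

```text
clock: 8.12
tcp_pos: [0.4443, 0.1221, 0.0907]
tool_rot: [-0.451, 0.545, 0.451, 0.544]
ft_force: [-5.3, -2.3, 8.8]
gripper_width: 0.222
```

{"name": "play_rows", "arguments": {
  "steps": [
    [[0, 0, 0], 0],
    [[0, 0, 0], 0],
    [[0, 0, 0], 0],
    [[0, 0, 0], 0],
    [[0, 0, 2], 0],
    [[0, 0, 4], 0],
    [[0, 0, 4], 0],
    [[0, 0, 2], 0],
    [[0, -1, 0], 0]
  ],
  "fingers": -0.2
}}

```text
clock: 9.25
tcp_pos: [0.4459, 0.1125, 0.2115]
tool_rot: [-0.452, 0.543, 0.451, 0.545]
ft_force: [0.1, -0.2, -0.5]
gripper_width: 0.598
```

```bash
python3 - <<'E'
from h import *
st(); snap('wrist','w5');snap('scene','s5')
crop('s5',130,150,330,260,4,'c6')
E
```

```text
t 9.25 tcp [0.4459 0.1125 0.2115] yaw 79.34 xdir [ 0.004  0.    -1.   ] F [ 0.1 -0.2 -0.5] M [ 0.04  0.01 -0.01] w 0.598 q [ 0.08  0.25  1.75  0.    1.13 -1.3 ]
```

View pics/w5.png

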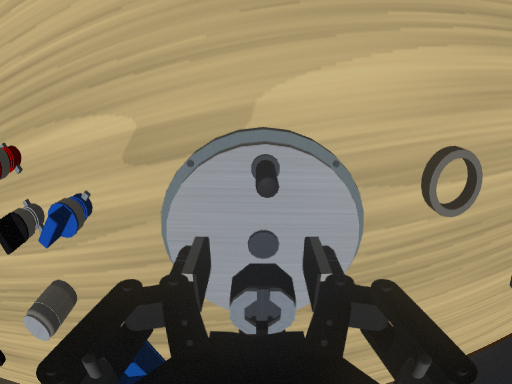

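View pics/c6.png

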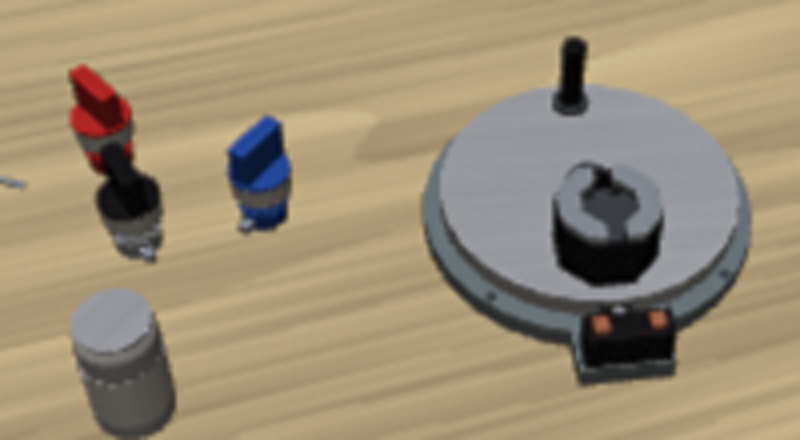

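{"name": "play_rows", "arguments": {
  "steps": [
    [[0.1, -3.4, 0], 2.5],
    [[0.1, -3.4, 0], 2.5],
    [[0.1, -3.4, 0], 2.5],
    [[0.1, -3.4, 0], 2.5],
    [[0.1, -3.4, 0], 2.5],
    [[0.1, -3.4, 0], 2.5],
    [[0.1, -3.4, 0], 2.5],
    [[0.1, -3.4, 0], 2.5],
    [[0.1, -3.4, 0], 2.5],
    [[0.1, -3.6, 0], 2.5],
    [[0, 0, 0], 0]
  ]
}}

```text
clock: 10.72
tcp_pos: [0.4544, -0.2314, 0.2085]
tool_rot: [-0.557, 0.435, 0.558, 0.435]
ft_force: [0.5, 0.7, -0.5]
gripper_width: 0.593
```

```bash
python3 - <<'E'
from h import *
st(); snap('wrist','w6');snap('top','t6')
crop('t6',170,140,285,260,6,'c7'); crop('w6',150,60,360,260,4,'c8')
E
```

```text
t 10.72 tcp [ 0.4544 -0.2314  0.2085] yaw 104.09 xdir [-0.002  0.001 -1.   ] F [ 0.5  0.7 -0.5] M [ 0.01  0.01 -0.  ] w 0.593 q [-0.62  0.35  1.62 -0.    1.17 -2.44]
```

View pics/c7.png

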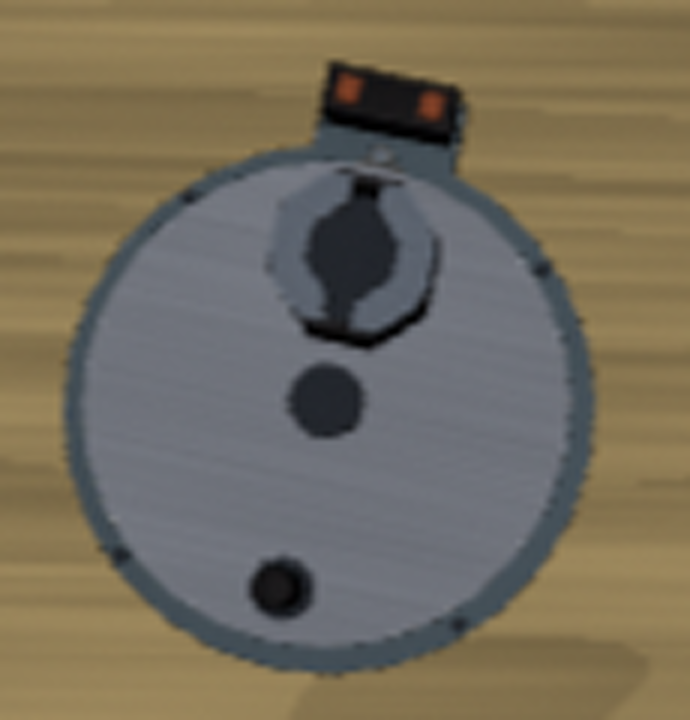

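View pics/w6.png

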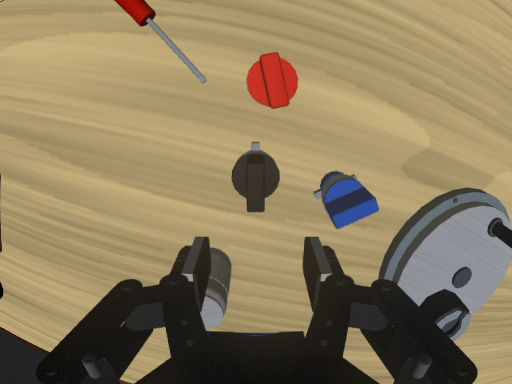

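View pics/c8.png

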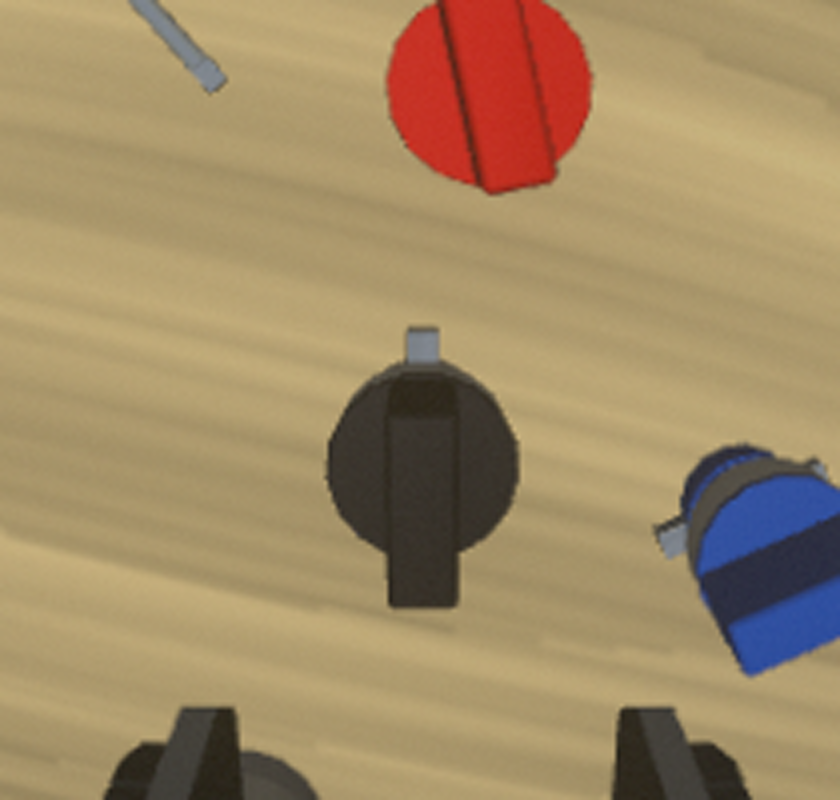

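```bash
python3 - <<'E'
from h import *
w=load('w6'); f=lambda X,Y,z:at_z(w,150+(X+.5)/4-.5,60+(Y+.5)/4-.5,z,True)
a,b=f(423,415,.092),f(423,607,.092); print(a,b,(a+b)/2,np.linalg.norm(a-b),np.degrees(np.arctan2(*(a-b)[1::-1])))
print('collar',(f(327,465,.058)+f(519,465,.058))/2)
d=load('top' and 't6'); P=lambda X,Y,z:at_z(d,170+(X+.5)/6-.5,140+(Y+.5)/6-.5,z)
print('bore', [P(x,y,.09) for x,y in((306,250),(397,250),(352,207),(352,293))])
print('sock',P(352,250,.09),'slots',P(366,180,.09),P(340,310,.09),'post',P(283,587,.105),'axis',P(326,400,.042))
t=(P(366,180,.09)-P(340,310,.09)); print(np.degrees(np.arctan2(t[1],t[0])))
# wrist w5
w=load('w5'); g=lambda u,v,z:at_z(w,u,v,z,True)
print('w5 post',g(268,186,.105),'axis',g(263,244,.042),'sock',g(263,311,.09))
E
```

```text
[ 0.43271667 -0.23732785  0.092     ] [ 0.47589251 -0.22650296  0.092     ] [ 0.45430459 -0.2319154   0.092     ] 0.04451215321768908 -165.92513228779825
collar [ 0.45334997 -0.23223922  0.058     ]
bore [array([0.59727064, 0.11104469, 0.09      ]), array([0.59796296, 0.06990538, 0.09      ]), array([0.61735623, 0.09069482, 0.09      ]), array([0.57797106, 0.08982038, 0.09      ])]
sock [0.59762047 0.09025664 0.09      ] slots [0.62990342 0.08461845 0.09      ] [0.57013804 0.09505643 0.09      ] post [0.44527233 0.11629964 0.105     ] axis [0.5337598  0.10357895 0.042     ]
-9.906743417688292
w5 post [0.44288739 0.12311653 0.105     ] axis [0.53320304 0.10410865 0.042     ] sock [0.59285244 0.092664   0.09      ]
```

{"name": "play_rows", "arguments": {
  "steps": [
    [[0, 0.05, -3], 0.4],
    [[0, 0, -3], 0],
    [[0, 0, -3], 0],
    [[0, 0, -2], 0],
    [[0, 0, -1], 0],
    [[0, 0, -1], 0],
    [[0, 0, 0], 0]
  ]
}}

```text
clock: 11.7
tcp_pos: [0.4551, -0.2287, 0.08]
tool_rot: [-0.56, 0.432, 0.56, 0.432]
ft_force: [0.1, -0.3, 1.1]
gripper_width: 0.605
```

```bash
python3 - <<'E'
from h import *
st(); snap('wrist','w7')
E
```

```text
t 11.7 tcp [ 0.4551 -0.2287  0.08  ] yaw 104.68 xdir [-0.001  0.001 -1.   ] F [ 0.1 -0.3  1.1] M [ 0.01  0.01 -0.05] w 0.605 q [-0.62  0.51  1.78  0.    0.85 -2.44]
```

View pics/w7.png

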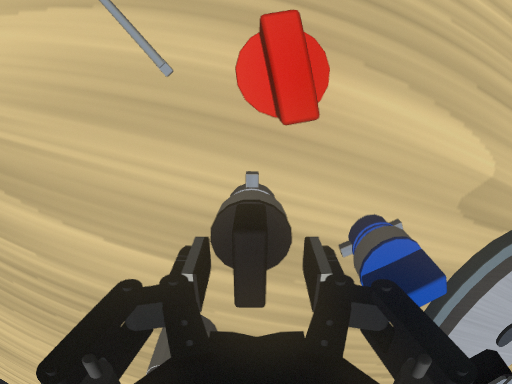

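{"name": "play_rows", "arguments": {
  "steps": [
    [[-0.05, -0.25, -0.2], -0.4],
    [[0, 0, -0.2], 0],
    [[0, 0, 0], 0]
  ]
}}

```text
clock: 12.12
tcp_pos: [0.4546, -0.2317, 0.0763]
tool_rot: [-0.558, 0.434, 0.558, 0.434]
ft_force: [-0.9, 0.3, -0.7]
gripper_width: 0.602
```

{"name": "play_rows", "arguments": {
  "steps": [
    [[0, 0, 0], 0],
    [[0, 0, 0], 0],
    [[0, 0, 0], 0],
    [[0, 0, 0], 0],
    [[0, 0, 0], 0],
    [[0, 0, 0], 0],
    [[0, 0, 0], 0]
  ],
  "fingers": 1,
  "grip_force": 60
}}

```text
clock: 13.0
tcp_pos: [0.4548, -0.2317, 0.0765]
tool_rot: [0.558, -0.434, -0.558, -0.434]
ft_force: [-0.6, -0.8, 3.2]
gripper_width: 0.175
```

```bash
python3 - <<'E'
from h import *
st(); snap('wrist','w8')
E
```

```text
t 13.0 tcp [ 0.4548 -0.2317  0.0765] yaw 104.27 xdir [ 0. -0. -1.] F [-0.6 -0.8  3.2] M [-0.02  0.02  0.03] w 0.175 q [-0.62  0.52  1.78  0.    0.85 -2.44]
```

View pics/w8.png

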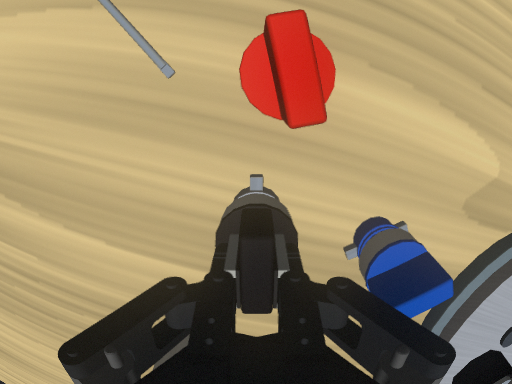

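{"name": "play_rows", "arguments": {
  "steps": [
    [[0, 0, 2], 0],
    [[0, 0, 4], 0],
    [[0, 0, 4], 0],
    [[0, 0, 4], 0],
    [[0, 0, 2], 0],
    [[2, 3, 0], -4],
    [[3, 4, 0], -4],
    [[3, 4, 0], -4],
    [[3, 4, 0], -4],
    [[3, 4, 0], -4],
    [[2.5, 3, 0], -4],
    [[0, 0, 0], -1]
  ]
}}

```text
clock: 14.55
tcp_pos: [0.6202, -0.0091, 0.2348]
tool_rot: [-0.451, 0.544, 0.452, 0.544]
ft_force: [-0.5, -1.0, -1.8]
gripper_width: 0.175
```

{"name": "play_rows", "arguments": {
  "steps": [
    [[0, 0, 0], 0],
    [[0, 0, 0], 0]
  ]
}}

```text
clock: 14.8
tcp_pos: [0.619, -0.0126, 0.2362]
tool_rot: [-0.451, 0.545, 0.451, 0.545]
ft_force: [0.2, 0.5, -1.5]
gripper_width: 0.179
```

```bash
python3 - <<'E'
from h import *
st(); snap('wrist','w9'); snap('top','t9'); snap('scene','s9')
crop('w9',256,150,512,384,3,'c9'); crop('t9',170,140,285,260,6,'c9t')
E
```

```text
t 14.8 tcp [ 0.619  -0.0126  0.2362] yaw 79.23 xdir [-0.001 -0.    -1.   ] F [ 0.2  0.5 -1.5] M [-0.04 -0.02 -0.02] w 0.179 q [-0.14  0.52  1.26 -0.    1.36 -1.53]
```

View pics/w9.png

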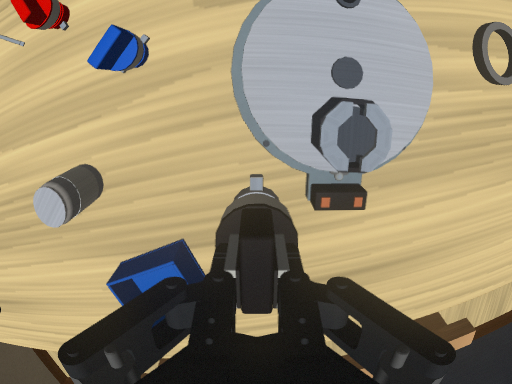

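View pics/c9.png

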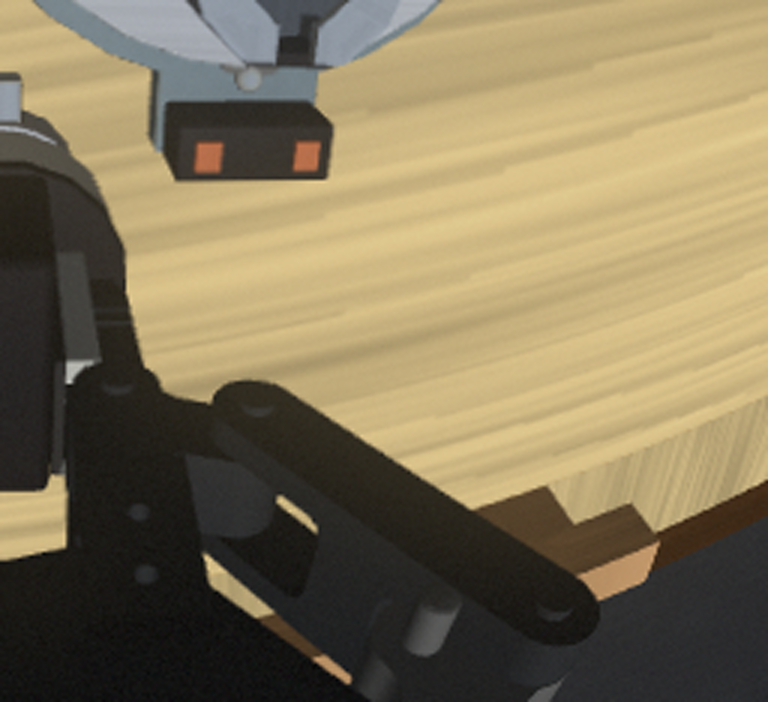

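View pics/s9.png

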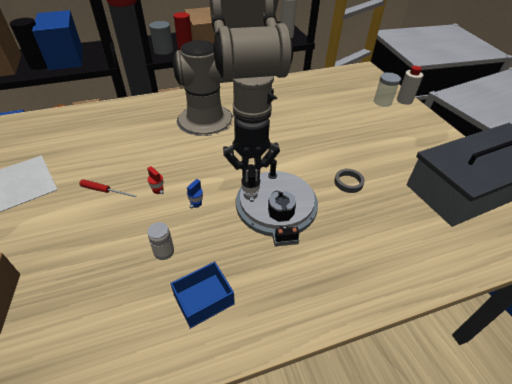

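```bash
python3 - <<'E'
from h import *
crop('w9',300,50,420,190,6,'c10')
E
```

```text
(no output)
```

View pics/c10.png

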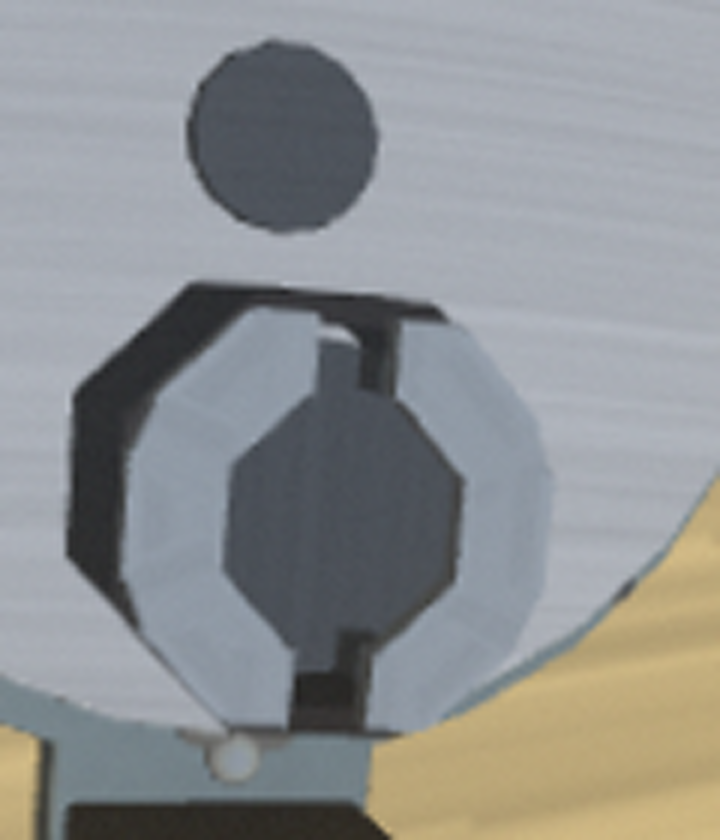

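```bash
python3 - <<'E'
from h import *
w=load('w9'); g=lambda X,Y,z:at_z(w,300+(X+.5)/6-.5,50+(Y+.5)/6-.5,z,True)
s1=g(344.5,523,.09); a=g(361,318,.09); b=g(330,725,.09); t=b-a
print('bore',s1,'slotmid',(a+b)/2,'L',np.linalg.norm(t),'yaw',np.degrees(np.arctan2(t[1],t[0])))
L,R=g(125,520,.09),g(553,520,.09); print('lip',(L+R)/2,np.linalg.norm(L-R))
ax=g(283,137,.042); t=s1-ax; print('axis',ax,np.hypot(*t[:2]),np.degrees(np.arctan2(t[1],t[0])))
crop('w9',216,160,296,220,8,'c11')
print('lug expected', [proj(w,[.619-.027*np.cos(np.radians(-10.8)),-.0126-.027*np.sin(np.radians(-10.8)),z],True) for z in(.168,.176)])
E
```

```text
bore [0.5954167 0.0913064 0.09     ] slotmid [0.59583076 0.09182719 0.09      ] L 0.0674887700297164 yaw -11.034416788187126
lip [0.59476008 0.09194591 0.09      ] 0.07490908561972642
axis [0.53200441 0.10464625 0.042     ] 0.0648002325145336 -11.87991590411153
lug expected [array([256.35918148, 174.0020769 ]), array([256.35420521, 177.36911528])]
```

View pics/c11.png

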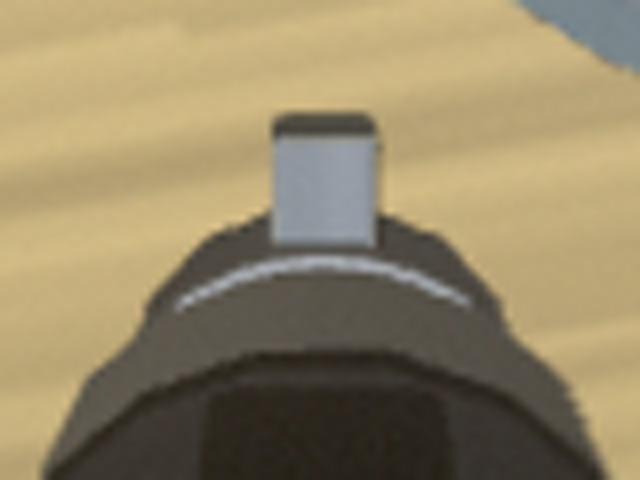

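{"name": "play_rows", "arguments": {
  "steps": [
    [[-0.57, 2.6, 0], -0.4],
    [[-0.57, 2.6, 0], 0],
    [[-0.57, 2.6, 0], 0],
    [[-0.57, 2.6, 0], 0],
    [[0, 0, -2], 0],
    [[0, 0, -2], 0],
    [[0, 0, -1.5], 0],
    [[0, 0, 0], 0],
    [[0, 0, 0], 0]
  ]
}}

```text
clock: 16.08
tcp_pos: [0.5974, 0.0922, 0.1821]
tool_rot: [-0.449, 0.546, 0.449, 0.547]
ft_force: [0.0, -0.2, -1.6]
gripper_width: 0.176
```

```bash
python3 - <<'E'
from h import *
st(); snap('wrist','w10'); snap('scene','s10')
crop('s10',200,130,340,260,5,'c12')
E
```

```text
t 16.07 tcp [0.5974 0.0922 0.1821] yaw 78.85 xdir [ 0.001  0.    -1.   ] F [ 0.  -0.2 -1.6] M [-0.02  0.    0.01] w 0.176 q [ 0.03  0.54  1.39  0.    1.21 -1.35]
```

View pics/w10.png

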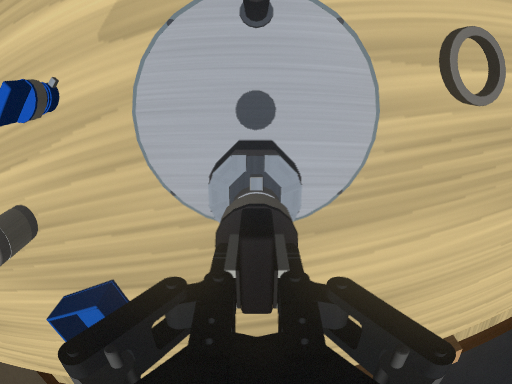

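View pics/c12.png

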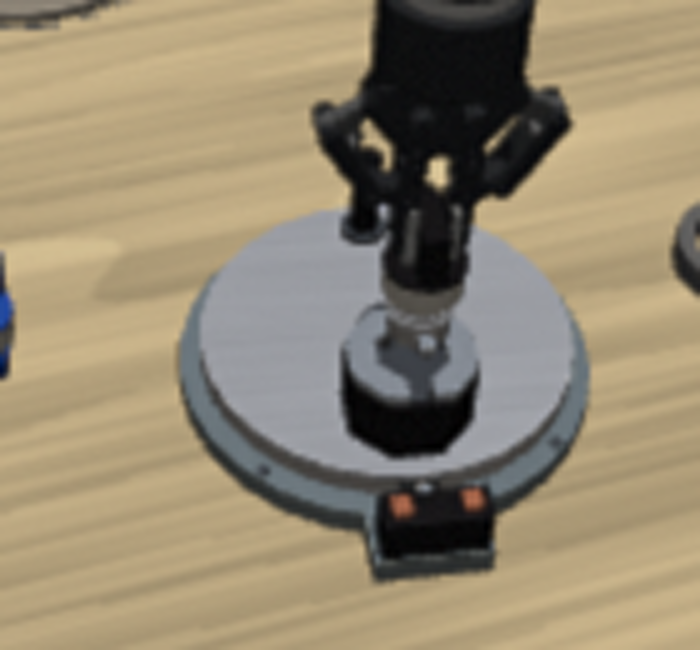

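{"name": "play_rows", "arguments": {
  "steps": [
    [[-0.1, -0.05, -0.6], 0],
    [[0, 0, -0.6], 0],
    [[0, 0, -0.5], 0],
    [[0, 0, -0.4], 0],
    [[0, 0, 0], 0]
  ]
}}

```text
clock: 16.8
tcp_pos: [0.5957, 0.0919, 0.1598]
tool_rot: [-0.449, 0.546, 0.449, 0.546]
ft_force: [0.0, 0.9, -1.3]
gripper_width: 0.174
```

```bash
python3 - <<'E'
from h import *
st(); snap('wrist','w11')
crop('w11',196,90,316,230,6,'c13')
E
```

```text
t 16.8 tcp [0.5957 0.0919 0.1598] yaw 78.87 xdir [-0.001  0.    -1.   ] F [ 0.   0.9 -1.3] M [ 0.05  0.02 -0.01] w 0.174 q [ 0.03  0.56  1.42  0.    1.16 -1.35]
```

View pics/c13.png

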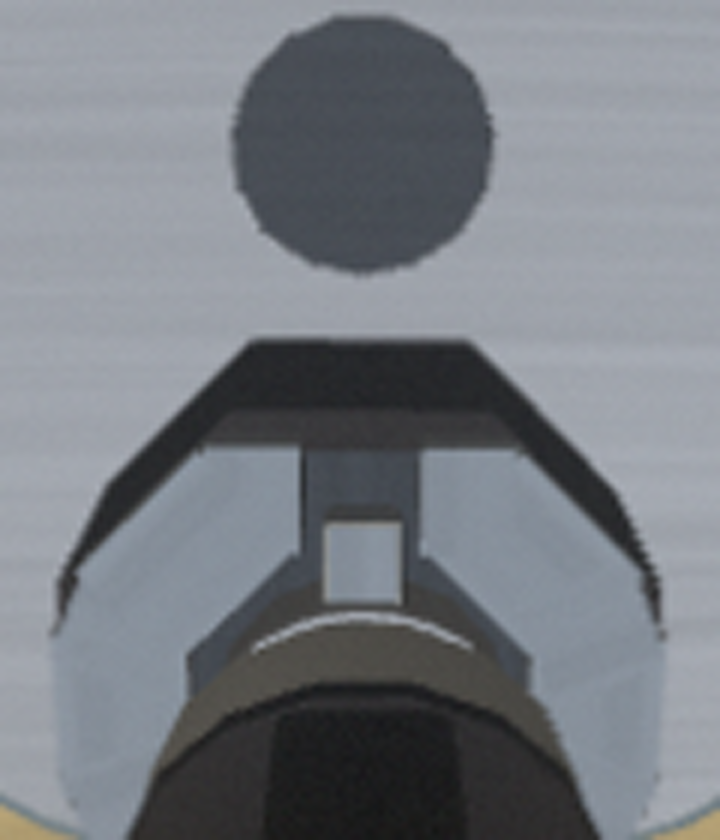

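{"name": "play_rows", "arguments": {
  "steps": [
    [[0, 0, -0.4], 0],
    [[0, 0, -0.4], 0],
    [[0, 0, -0.3], 0],
    [[0, 0, 0], 0]
  ]
}}

```text
clock: 17.35
tcp_pos: [0.5957, 0.0919, 0.149]
tool_rot: [-0.449, 0.546, 0.449, 0.546]
ft_force: [0.0, 0.1, -0.9]
gripper_width: 0.176
```

{"name": "play_rows", "arguments": {
  "steps": [
    [[0, 0, -0.3], 0],
    [[0, 0, -0.3], 0],
    [[0, 0, -0.3], 0],
    [[0, 0, 0], 0],
    [[0, 0, 0], 0]
  ]
}}

```text
clock: 17.98
tcp_pos: [0.5962, 0.0919, 0.1407]
tool_rot: [-0.449, 0.546, 0.449, 0.546]
ft_force: [-1.1, 0.6, 2.6]
gripper_width: 0.175
```

```bash
python3 - <<'E'
from h import *
st(); snap('wrist','w12')
crop('w12',196,90,316,230,5,'c14')
E
```

```text
t 17.98 tcp [0.5962 0.0919 0.1407] yaw 78.87 xdir [ 0.001  0.    -1.   ] F [-1.1  0.6  2.6] M [ 0.01 -0.03 -0.05] w 0.175 q [ 0.03  0.58  1.44  0.    1.12 -1.35]
```

View pics/c14.png

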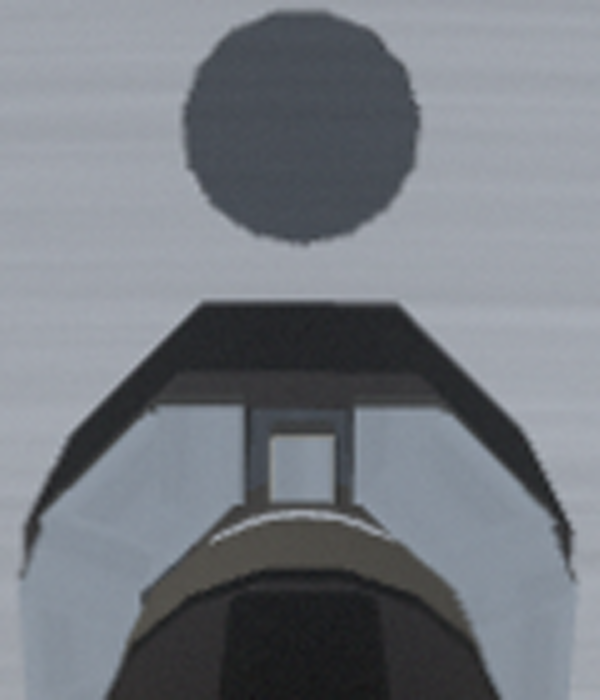

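{"name": "play_rows", "arguments": {
  "steps": [
    [[0, 0, -0.2], 0],
    [[0, 0, -0.2], 0],
    [[0, 0, -0.2], 0],
    [[0, 0, -0.1], 0],
    [[0, 0, 0], 0]
  ]
}}

```text
clock: 18.65
tcp_pos: [0.5964, 0.0919, 0.1352]
tool_rot: [-0.45, 0.545, 0.449, 0.547]
ft_force: [-2.5, -1.6, 15.5]
gripper_width: 0.175
```

{"name": "play_rows", "arguments": {
  "steps": [
    [[0, 0, 0], -6],
    [[0, 0, 0], -8],
    [[0, 0, 0], -8],
    [[0, 0, 0], -8],
    [[0, 0, 0], -8],
    [[0, 0, 0], -8],
    [[0, 0, 0], 0]
  ]
}}

```text
clock: 19.52
tcp_pos: [0.5968, 0.0917, 0.1352]
tool_rot: [-0.2, 0.677, 0.199, 0.679]
ft_force: [-0.8, -1.0, 13.3]
gripper_width: 0.178
```

```bash
python3 - <<'E'
from h import *
st(); snap('wrist','w13')
E
```

```text
t 19.52 tcp [0.5968 0.0917 0.1352] yaw 32.8 xdir [ 0.003 -0.    -1.   ] F [-0.8 -1.  13.3] M [-0.16  0.28  0.08] w 0.178 q [ 0.03  0.58  1.45 -0.    1.11 -0.55]
```

View pics/w13.png

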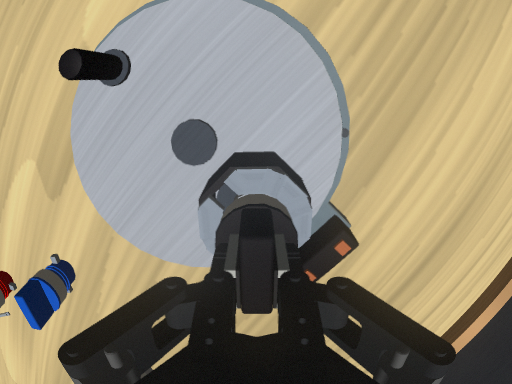

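Halfway round: the lugs are under the lip and the slot stays aligned with the axis and block, so the turntable hasn't moved. I'm continuing.

{"name": "play_rows", "arguments": {
  "steps": [
    [[0, 0, 0], -8],
    [[0, 0, 0], -8],
    [[0, 0, 0], -8],
    [[0, 0, 0], -8],
    [[0, 0, 0], -6],
    [[0, 0, 0], -2],
    [[0, 0, 0], 0],
    [[0, 0, 0], 0]
  ]
}}

```text
clock: 20.58
tcp_pos: [0.5971, 0.0913, 0.1353]
tool_rot: [0.044, 0.704, -0.044, 0.707]
ft_force: [-1.2, -1.8, 13.0]
gripper_width: 0.183
```

```bash
python3 - <<'E'
from h import *
st()
E
```

```text
t 20.57 tcp [0.5971 0.0913 0.1353] yaw -7.11 xdir [ 0.004 -0.001 -1.   ] F [-1.2 -1.8 13. ] M [-0.44  0.21  0.1 ] w 0.183 q [ 0.03  0.58  1.45 -0.    1.11  0.15]
```

{"name": "play_rows", "arguments": {
  "steps": [
    [[0, 0, 0], -2],
    [[0, 0, 0], -2],
    [[0, 0, 0], 0],
    [[0, 0, 0], 0]
  ]
}}

```text
clock: 21.08
tcp_pos: [0.5966, 0.0914, 0.1352]
tool_rot: [0.068, 0.703, -0.069, 0.705]
ft_force: [-1.9, -1.6, 14.4]
gripper_width: 0.174
```

```bash
python3 - <<'E'
from h import *
st(); snap('wrist','w14'); snap('top','t14');snap('scene','s14')
crop('w14',156,90,356,330,3,'c15'); crop('s14',200,130,340,260,5,'c16')
E
```

```text
t 21.07 tcp [0.5966 0.0914 0.1352] yaw -11.1 xdir [ 0.003 -0.001 -1.   ] F [-1.9 -1.6 14.4] M [-0.43  0.48  0.22] w 0.174 q [ 0.03  0.58  1.45 -0.    1.11  0.22]
```

View pics/c15.png

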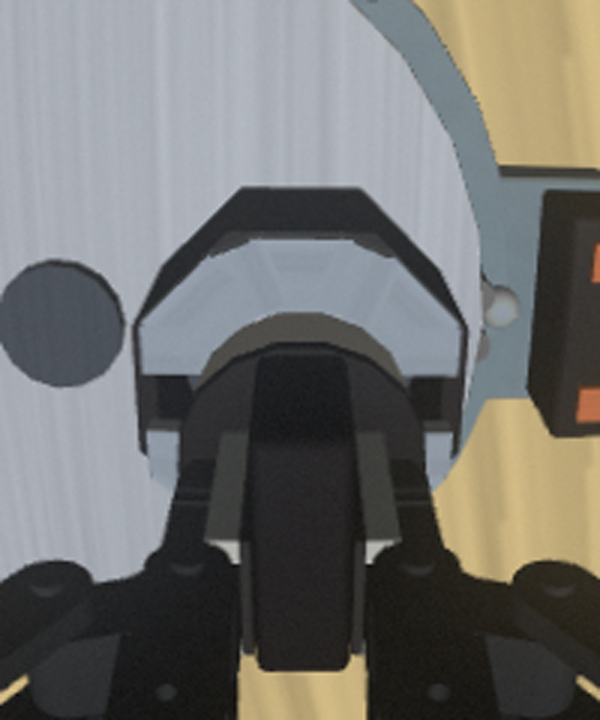

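View pics/c16.png

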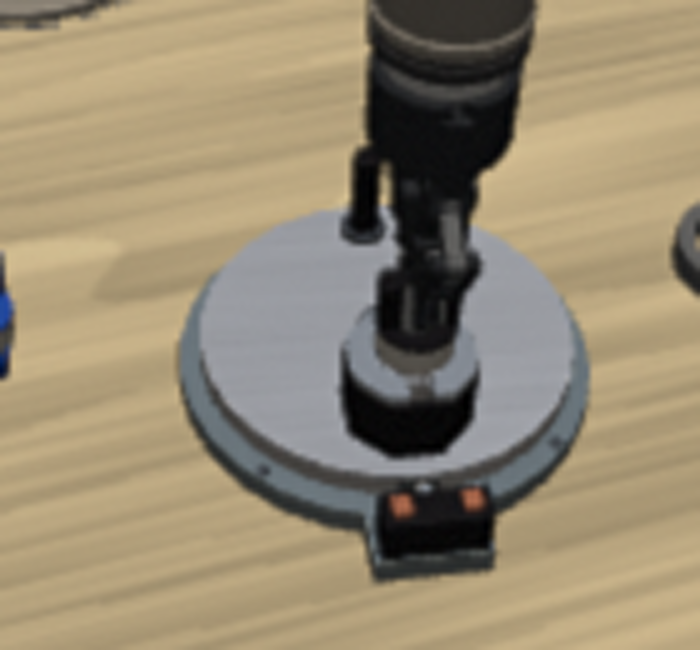

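View pics/t14.png

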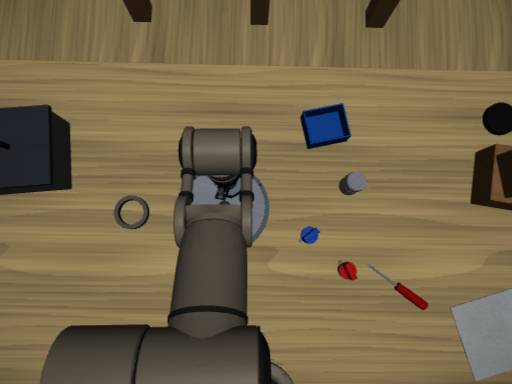

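{"name": "play_rows", "arguments": {
  "steps": [
    [[0, 0, 0], 0],
    [[0, 0, 0], 0],
    [[0, 0, 0], 0],
    [[0, 0, 0], 0]
  ]
}}

```text
clock: 21.72
tcp_pos: [0.5966, 0.0915, 0.1353]
tool_rot: [0.068, 0.703, -0.069, 0.705]
ft_force: [-2.8, -1.5, 14.0]
gripper_width: 0.181
```

```bash
python3 - <<'E'
from h import *
s=st(); print(np.abs(s['qvel']).max()); print(r.hand_in())
E
```

```text
t 21.73 tcp [0.5966 0.0915 0.1353] yaw -11.09 xdir [ 0.003 -0.001 -1.   ] F [-2.8 -1.5 14. ] M [-0.42  0.52  0.18] w 0.181 q [ 0.03  0.58  1.45 -0.    1.11  0.22]
0.0016154413908600995
the job is handed in; nothing more can be done
None
```

I turned the turntable clockwise by its post to the hard stop at the detent. I then put the black-topped lamp into the socket with its lugs through the slots, pressed it fully down and twisted it 90° clockwise. I handed the job in at about 21.7 s, still gripping it, pressed down and turned.

**Last checks**
- **Press:** the tool stopped at z = 0.135 m with about 14 N upward, which matches the core on its bottom stop.
- **Twist:** the tool yaw went from 78.9° to −11.1°. The twisting moment rose over the last few degrees, as it should at the stop. The joint angles themselves can't be read.
- **Lamp in the grip:** the last wrist picture shows the wing straight between the pads, 90° from the socket's slots.
- **Turntable:** the last wrist picture shows the socket still beside the contact block.
- **Bystanders:** in the last top view the can, tape, bin and screwdriver look unmoved.

**What disagreed:** the top and wrist cameras put the socket about 2 mm apart. I used a position between them, and the lamp went in with no sign of jamming.

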